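Put the orange loupe away and shut the instrument drawer

TASK

The proofs are checked: stand the orange-topped print loupe upright in the open drawer of the small blue-fronted unit, setting it down rather than dropping it, and then push the drawer fully shut with the loupe in it. Leave the blue-topped loupe where it stands.

Things in the scene. Friction and masses are not known exactly. Their poses are not given: they have to be found in the camera images.
- loupe_mid (a point): The print loupe to put away: an upright cylinder 44 mm in diameter, 42 mm high, black lower half, orange upper half, round lens on top, about 120 g, standing loose on the table. The point is its centre, 21 mm above its underside; z points up. Grasp it across at any yaw.
- spare_mid (a point): The look-alike that stays: the same cylinder (44 mm diameter, 42 mm high, loose) with a blue upper half. The point is its centre, 21 mm above its underside. It must not be shifted by more than 30 mm.
- drawer_in (a point): Point on the drawer's level black floor, 18 mm above the table, mid-width, 60 mm behind the front panel's inner face: a good spot for the loupe. Moves with the drawer. x points into the unit (the way it shuts), y across, z up. Inside: x -60 to 160, y -101 to 101 mm, side walls 35 mm high. Steel bar handle, 10 mm thick, 110 mm long along y, axis at x = -110, z = 42 mm (60 mm above the table).
- drawer (a joint): How far the drawer is open, m: 0 shut (end stop), 0.13 to 0.17 at the start. Stays where left, drag 1 to 2 N; shut by pushing its bar handle or blue front panel (240 mm wide, 15 mm thick, top 83 mm above the table) along +x of drawer_in. The fixed grey casing is 240 mm wide, 92 mm high; the open length between it and the panel equals this value.
Not all that is in view belongs to the job. Leave any turquoise or yellow look-alike of the part that bears loupe_mid alone.

How it is judged:
By the outcome, as a careful person would: the job done as asked, in the order asked, and still so for the second after the job is handed in, with the robot touching nothing.
It also fails if it takes over 48 s, if anything falls off the work surface, if the arm or the gripper's body presses on something with over 40 N, if the wrist force passes 120 N, or if a joint passes its speed limit or range.

ROBOT

A 7-joint arm with a two-finger parallel gripper is mounted at the origin on the work surface. World frame = base frame: x ahead of the robot, y to its left, z up, the work surface at z = 0. Lengths are in m, angles in degrees, forces in N, time in s.
With the tool pointing down it reaches from about 0.4 to 0.875 m from the base axis. Payload 6.5 kg.
Tool frame: the origin (TCP) lies midway between the tips of the shut fingers; the grasp point (between the pads) lies 19 mm behind it (grasp_offset is the distance from the TCP to the grasp point, in m); z points along the fingers, y is the direction in which the jaws open and shut (so a half turn about z gives the same grasp; the last joint's range is limited). The gripper opens to 85 mm and grips with 20 to 120 N. Pads are 22 mm wide; open, the fingers measure 114 mm over their backs; the gripper's body (76 mm by 85 mm) begins 54 mm behind the grasp point. The pads swing forward as they close: fully open they stand 13 mm farther back than shut.
Start: joints at [-70.6, 30.733, -0.252, 88.115, 0.149, 61.152, -4.079], TCP at [0.256, 0.597, 0.231] pointing down, gripper open.
Joint ranges: [-154.64, 154.64], [-21.42, 123.67], [-72.66, 72.17], [13.99, 137.28], [-74.86, 254.86], [10.95, 109.41], [-158.01, 158.01]. Speed limits (degrees/s): [136.94, 136.94, 180, 180, 180, 180, 180].

INTERFACE

Orientations are given as a 3x3 rotation matrix whose columns are the frame's x, y, z axes.
In Python, from bench import state, capture, finish_job, grasp_offset gives the robot as it stands.
- The arm moves only by the tool send_rows, never from a script. Its argument "increments" is a list of rows, each an object of numbers: "hand": the finger opening in m, from 0 to 0.0854; "tx", "ty", "tz": the shift along the tool's x, y, z in m; "twist": the turn about the tool's z in degrees. A call has 1 to 10 rows; each row shifts and turns the pose as measured when the row begins, along the tool's axes as they then stand; what a row does not reach is not made up. A row lasts 1/12 s, in which the tool goes at most 41.7 mm and 7.16 degrees, less where a joint would pass 70% of its speed; a pose out of reach is approached as far as the arm can. A call with a gripper value outside its range is refused whole. The fingers move at their own pace and stop on an object; "grip_force" is the grip in N (left out, the last holds). Time passes only in rows, so rows that do not move let the fingers close. It gives the time, the measured TCP pose, the force and the opening at its end, in the units of the state.
- state(): the state, without advancing time (a new reading comes with each control period).
- capture(name): name is "scene" or "top"; returns a dict with "pixels" (420x560x3 uint8, blue, green, red), "camera_matrix" (3x3 intrinsics, pixels), "k1" (the pictures are not rectified: a ray, as slopes to the right and down, at radius r is drawn at 1 + k1 r^2 times it, then the intrinsics apply), "pose" (4x4, takes a point from camera to world coordinates). Camera axes: x right, y down, z forward; pixel columns grow to the right and rows downward; lengths in m; the calibration is good to about 2 mm. A picture is of the moment at which its call begins. There is no depth.
- finish_job(): hands the job in, once; it reports no verdict.
The state is a dict: "t": time; "joint_positions": joint angles; "joint_velocities": joint speeds; "joint_efforts": joint torques, N m; "position": TCP position; "ee_rot": TCP orientation; "contact_force": force on the tool from outside, world axes, zero at the start; "wrist_torque": the same for the moment, N m; "gripper_width": finger opening in m.
Only numpy, scipy, OpenCV 4.12 (cv2) and the standard library are available. Lean on these libraries where they do the work, as an engineer would, in place of code of your own. Each camera call takes 0.05 s, during which the arm holds its last target.

## Working session

There is one attempt and no reset: what is moved stays moved. The work goes in short steps, Python scripts to look and compute and a tool call to move; the robot and the scene stay as the last step left them, time stands still between calls to the robot, and variables do not carry over. Pictures are saved under pics/ and viewed, and the job is handed in when it is done.

Besides the shell and the picture viewer there is one more tool, called after "Request:" by a JSON object that holds its "name" and its "arguments", one argument or row to a line. send_rows: Moves the arm, as the interface text tells. Its arguments: {"type":"object","properties":{"increments":{"type":"array","items":{"type":"object","properties":{"hand":{"type":"number"},"tx":{"type":"number"},"ty":{"type":"number"},"tz":{"type":"number"},"twist":{"type":"number"}}}},"grip_force":{"type":"number"}},"required":["increments"]}

```bash
mkdir -p pics; cat > h.py <<'E'
import numpy as np,cv2
from bench import state,capture,finish_job,grasp_offset
def snap(n,f):
    c=capture(n); cv2.imwrite('pics/'+f,c['pixels']); np.savez('pics/'+f+'.npz',K=c['camera_matrix'],k1=c['k1'],P=c['pose'],im=c['pixels']); return c
def load(f): 
    d=np.load('pics/'+f+'.npz'); return dict(camera_matrix=d['K'],k1=float(d['k1']),pose=d['P'],pixels=d['im'])
def unproj(c,u,v,z):
    K=np.array(c['camera_matrix']);P=np.array(c['pose'])
    d=np.array([(u-K[0,2])/K[0,0],(v-K[1,2])/K[1,1]]);s=d.copy()
    for _ in range(50): s=d/(1+c['k1']*(s@s))
    r=P[:3,:3]@np.array([s[0],s[1],1]); t=(z-P[2,3])/r[2]
    return P[:3,3]+t*r
def proj(c,p):
    K=np.array(c['camera_matrix']);P=np.array(c['pose'])
    q=P[:3,:3].T@(np.array(p)-P[:3,3]); s=q[:2]/q[2]; s=s*(1+c['k1']*(s@s))
    return K[0,0]*s[0]+K[0,2],K[1,1]*s[1]+K[1,2]
E
python3 - <<'E'
from h import *
for n in('scene','top'):
    c=snap(n,n+'1.png');print(c['camera_matrix'],c['k1'],c['pose'])
s=state();print(s,grasp_offset)
E
```

```text
[[420.96851581   0.         278.94840507]
 [  0.         420.96851581 213.64734379]
 [  0.           0.           1.        ]] -0.1197040075571693 [[-0.14505684  0.65709023 -0.73972356  1.31859508]
 [ 0.98930616  0.08481764 -0.11865619  0.05869872]
 [-0.01522621 -0.74902496 -0.66236679  0.71835623]
 [ 0.          0.          0.          1.        ]]
[[388.06693704   0.         278.84822642]
 [  0.         388.06693704 209.09934029]
 [  0.           0.           1.        ]] -0.05184369357189936 [[-0.04558165 -0.97438675  0.22021077  0.35908878]
 [-0.99894189  0.04580922 -0.00407572 -0.03049055]
 [-0.00611636 -0.22016354 -0.9754438   0.99318614]
 [ 0.          0.          0.          1.        ]]
{'t': 0.1, 'joint_positions': array([-70.59993718,  30.77483894,  -0.25225141,  88.16402591,
         0.14981545,  61.15283979,  -4.07886924]), 'joint_velocities': array([-0.04435381, -0.14743321,  0.06639392, -0.15957209,  0.03846948,
        0.04021656,  0.05405107]), 'joint_efforts': array([ 2.30270023e-03, -5.84569430e+01,  1.05171997e+00, -2.59777057e+01,
        1.26106467e-02,  4.69656938e-03,  2.69577299e-05]), 'position': array([0.25580379, 0.59693195, 0.2304889 ]), 'ee_rot': array([[-9.19206102e-01,  3.93776464e-01, -4.88496257e-04],
       [ 3.93776739e-01,  9.19204859e-01, -1.51864944e-03],
       [-1.48980275e-04, -1.58831030e-03, -9.99998728e-01]]), 'contact_force': array([-0.16059321,  0.40642577,  0.47278011]), 'wrist_torque': array([ 0.02267658,  0.00406934, -0.00584447]), 'gripper_width': 0.08545249525859172} 0.0187
```

View pics/scene1.png

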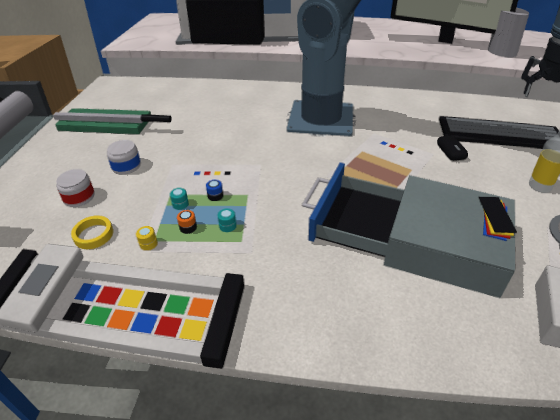

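View pics/top1.png

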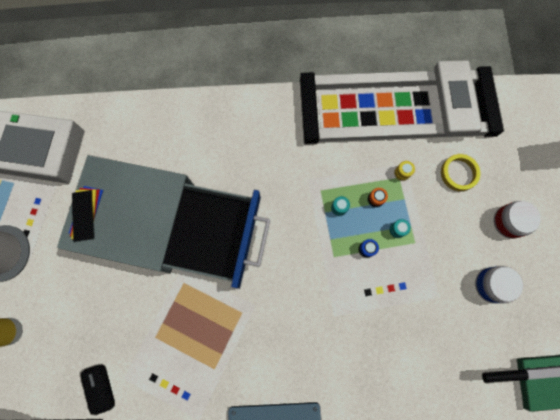

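In the scene picture, the candidate cylinders are orange (187,220), blue (214,188), turquoise (179,197) and (227,218), and yellow (146,236). In the top picture they are orange (378,197), blue (369,248), turquoise (340,205) and (401,229), and yellow (405,170). Only the orange one fits loupe_mid, so I'll check it in an enlarged crop.

```bash
python3 - <<'E'
from h import *
a=load('scene1.png')['pixels'];b=load('top1.png')['pixels']
A=cv2.resize(a[165:260,120:250],None,fx=4,fy=4,interpolation=2);B=cv2.resize(b[155:265,310:430],None,fx=4,fy=4,interpolation=2)
H=440
A=cv2.resize(A,(400,300));B=cv2.resize(B,(400,366))
o=np.zeros((366,800,3),np.uint8);o[:300,:400]=A;o[:,400:]=B
cv2.imwrite('pics/crop1.png',o)
o=cv2.resize(b[140:300,50:280],None,fx=3.4,fy=3.4,interpolation=2);cv2.imwrite('pics/crop2.png',o)
o=cv2.resize(a[150:290,290:520],None,fx=3.4,fy=3.4,interpolation=2);cv2.imwrite('pics/crop3.png',o)
E
```

```text
(no output)
```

View pics/crop1.png

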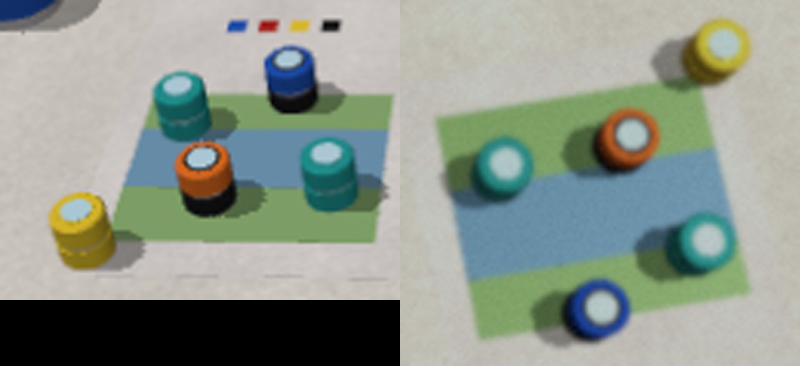

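View pics/crop2.png

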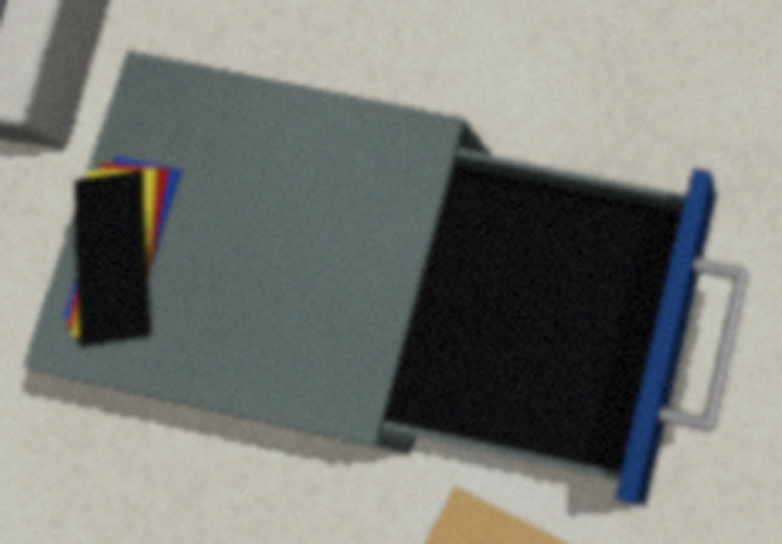

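View pics/crop3.png

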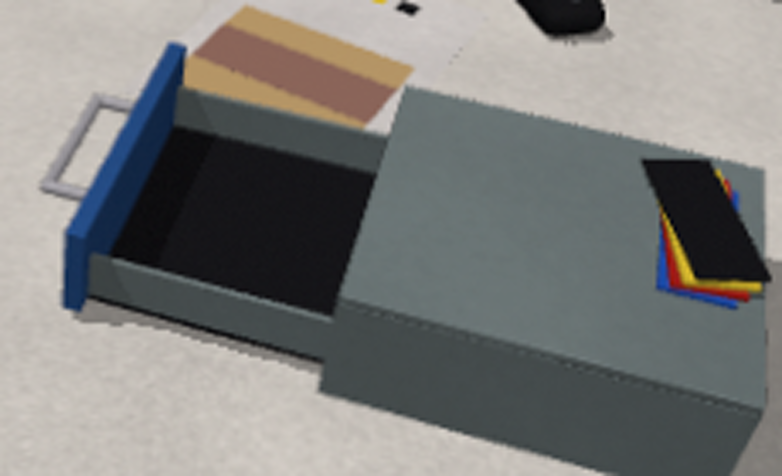

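The crop shows orange over black at (205,180) in its left half and (631,135) in its right half. That is the target, and the other four are plainly different. Next I'll measure it and the drawer.

```bash
python3 - <<'E'
from h import *
a=load('scene1.png');b=load('top1.png')
def lens(c,box,name):
    x0,y0,x1,y1=box;im=c['pixels'][y0:y1,x0:x1].astype(int)
    m=((im.min(2)>125)).astype(np.uint8)
    n,l,s,ct=cv2.connectedComponentsWithStats(m)
    for i in range(1,n):
        if s[i,4]>15: 
            u,v=ct[i]+[x0,y0];print(name,s[i,4],u.round(1),v.round(1),unproj(c,u,v,0.042).round(4))
lens(b,(368,186,388,207),'or top');lens(b,(359,238,379,259),'bl top');lens(b,(330,195,350,216),'t1 top');lens(b,(391,219,411,240),'t2 top');lens(b,(395,160,415,181),'y top')
lens(a,(176,207,197,224),'or sc');lens(a,(205,178,224,192),'bl sc')
def t(x,y,z):return unproj(b,50+x/3.4,140+y/3.4,z)
def s(x,y,z):return unproj(a,290+x/3.4,150+y/3.4,z)
for n,f,p,q,z in[('casing top',t,(463,118),(382,442),.092),('casing sc',s,(407,87),(340,298),.092),('bar top',t,(741,268),(712,426),.06),('bar sc',s,(98,97),(45,187),.06),('panel in top',t,(696,170),(620,498),.083),('panel out sc',s,(170,43),(66,233),.083),('panel in sc',s,(185,46),(88,238),.083)]:
    P=f(*p,z);Q=f(*q,z);d=(P-Q)[:2];print(n,P.round(4),Q.round(4),'mid',((P+Q)/2).round(4),'len',np.linalg.norm(d).round(4),'ang of line',np.degrees(np.arctan2(d[1],d[0])).round(2))
E
```

```text
or top 66 379.2 194.9 [ 0.5987 -0.2905  0.042 ]
bl top 69 370.0 247.0 [ 0.4677 -0.2544  0.042 ]
bl top 48 372.6 256.5 [ 0.4441 -0.2585  0.042 ]
t1 top 65 341.3 203.7 [ 0.5803 -0.1923  0.042 ]
t2 top 69 402.1 226.8 [ 0.5142 -0.3396  0.042 ]
y top 59 402.9 161.7 [ 0.6848 -0.3618  0.042 ]
y top 70 406.8 167.7 [ 0.6679 -0.3699  0.042 ]
y top 38 411.6 177.6 [ 0.6408 -0.3791  0.042 ]
or sc 45 185.0 214.4 [ 0.5956 -0.2903  0.042 ]
bl sc 85 214.3 181.4 [ 0.4565 -0.2529  0.042 ]
bl sc 35 213.4 183.1 [ 0.4639 -0.2535  0.042 ]
casing top [0.6592 0.1878 0.092 ] [0.4307 0.242  0.092 ] mid [0.5449 0.2149 0.092 ] len 0.2348 ang of line -13.33
casing sc [0.4338 0.2522 0.092 ] [0.6648 0.1907 0.092 ] mid [0.5493 0.2214 0.092 ] len 0.2391 ang of line 165.11
bar top [ 0.5466 -0.0066  0.06  ] [0.4344 0.0183 0.06  ] mid [0.4905 0.0059 0.06  ] len 0.115 ang of line -12.49
bar sc [0.4333 0.0238 0.06  ] [ 0.5446 -0.0056  0.06  ] mid [0.489  0.0091 0.06  ] len 0.1151 ang of line 165.19
panel in top [0.6149 0.0222 0.083 ] [0.3867 0.0813 0.083 ] mid [0.5008 0.0518 0.083 ] len 0.2358 ang of line -14.51
panel out sc [0.387  0.0755 0.083 ] [0.6167 0.0152 0.083 ] mid [0.5018 0.0453 0.083 ] len 0.2374 ang of line 165.29
panel in sc [0.3896 0.0872 0.083 ] [0.6197 0.03   0.083 ] mid [0.5046 0.0586 0.083 ] len 0.2371 ang of line 166.05
```

Request:
{"name": "send_rows", "arguments": {
  "increments": [
    {"twist": 7},
    {"twist": 7},
    {"twist": 7},
    {"twist": 7},
    {"twist": 7},
    {"twist": 7},
    {"twist": 7},
    {"twist": 7},
    {"twist": 7},
    {"twist": 7}
  ]
}}

```text
invalid input at $.increments[0]: expected keys hand, tx, ty, tz, twist
```

```bash
cat >> h.py <<'E'
def to(p,yaw):
    s=state();R=np.array(s['ee_rot']);e=R.T@(np.array(p)-s['position'])
    y=np.degrees(np.arctan2(R[1,1],R[0,1]))
    print('t',round(s['t'],2),'pos',s['position'].round(4),'yaw',y.round(1),'tool shift mm',(e*1e3).round(1),'twist',((y-yaw+180)%360-180).round(1),'tilt z',R[:,2].round(4),'F',s['contact_force'].round(1),'w',round(s['gripper_width'],4),'J',s['joint_positions'].round(0))
E
python3 -c "
from h import *
to([.597,-.2905,.15],-14.5)"
```

```text
t 0.1 pos [0.2558 0.5969 0.2305] yaw 66.8 tool shift mm [-663.1 -681.2   81.7] twist 81.3 tilt z [-5.0e-04 -1.5e-03 -1.0e+00] F [-0.2  0.4  0.5] w 0.0855 J [-71.  31.  -0.  88.   0.  61.  -4.]
```

Request:
{"name": "send_rows", "arguments": {
  "increments": [
    {"hand": 0.085, "tx": 0, "ty": 0, "tz": 0, "twist": 7},
    {"hand": 0.085, "tx": 0, "ty": 0, "tz": 0, "twist": 7},
    {"hand": 0.085, "tx": 0, "ty": 0, "tz": 0, "twist": 7},
    {"hand": 0.085, "tx": 0, "ty": 0, "tz": 0, "twist": 7},
    {"hand": 0.085, "tx": 0, "ty": 0, "tz": 0, "twist": 7},
    {"hand": 0.085, "tx": 0, "ty": 0, "tz": 0, "twist": 7},
    {"hand": 0.085, "tx": 0, "ty": 0, "tz": 0, "twist": 7},
    {"hand": 0.085, "tx": 0, "ty": 0, "tz": 0, "twist": 7},
    {"hand": 0.085, "tx": 0, "ty": 0, "tz": 0, "twist": 7},
    {"hand": 0.085, "tx": 0, "ty": 0, "tz": 0, "twist": 7}
  ]
}}

```text
t: 0.93
position: [0.2545, 0.5933, 0.2252]
ee_rot: [[0.084, 0.996, -0.005], [0.996, -0.084, -0.011], [-0.011, -0.004, -1.0]]
contact_force: [-0.3, 0.5, -0.5]
gripper_width: 0.0849
```

```bash
python3 -c "
from h import *
to([.597,-.2905,.15],-14.5)"
```

```text
t 0.93 pos [0.2545 0.5933 0.2252] yaw -4.8 tool shift mm [-851.   415.9   83.1] twist 9.7 tilt z [-0.0047 -0.0108 -0.9999] F [-0.3  0.5 -0.5] w 0.0849 J [-82.  32.  16.  89. -10.  61. -68.]
```

Request:
{"name": "send_rows", "arguments": {
  "increments": [
    {"hand": 0.085, "tx": -0.036, "ty": 0.018, "tz": 0, "twist": 2},
    {"hand": 0.085, "tx": -0.036, "ty": 0.018, "tz": 0, "twist": 2},
    {"hand": 0.085, "tx": -0.036, "ty": 0.018, "tz": 0, "twist": 2},
    {"hand": 0.085, "tx": -0.036, "ty": 0.018, "tz": 0, "twist": 2},
    {"hand": 0.085, "tx": -0.036, "ty": 0.018, "tz": 0, "twist": 2},
    {"hand": 0.085, "tx": -0.036, "ty": 0.018, "tz": 0, "twist": 0},
    {"hand": 0.085, "tx": -0.036, "ty": 0.018, "tz": 0, "twist": 0},
    {"hand": 0.085, "tx": -0.036, "ty": 0.018, "tz": 0, "twist": 0},
    {"hand": 0.085, "tx": -0.036, "ty": 0.018, "tz": 0, "twist": 0},
    {"hand": 0.085, "tx": -0.036, "ty": 0.018, "tz": 0, "twist": 0}
  ]
}}

```text
t: 1.77
position: [0.3495, 0.1991, 0.2233]
ee_rot: [[0.255, 0.967, -0.009], [0.967, -0.255, -0.01], [-0.012, -0.006, -1.0]]
contact_force: [2.1, -0.6, 1.1]
gripper_width: 0.0849
```

```bash
python3 -c "
from h import *
to([.597,-.2905,.15],-14.5)"
```

```text
t 1.77 pos [0.3495 0.1991 0.2233] yaw -14.8 tool shift mm [-409.3  364.7   76.2] twist -0.3 tilt z [-0.009  -0.0104 -0.9999] F [ 2.1 -0.6  1.1] w 0.0849 J [-61.   7.  28. 124.  -4.  50. -46.]
```

Request:
{"name": "send_rows", "arguments": {
  "increments": [
    {"hand": 0.085, "tx": -0.022, "ty": 0.034, "tz": 0, "twist": 0},
    {"hand": 0.085, "tx": -0.022, "ty": 0.034, "tz": 0, "twist": 0},
    {"hand": 0.085, "tx": -0.022, "ty": 0.034, "tz": 0, "twist": 0},
    {"hand": 0.085, "tx": -0.03, "ty": 0.028, "tz": 0, "twist": 0},
    {"hand": 0.085, "tx": -0.03, "ty": 0.028, "tz": 0, "twist": 0},
    {"hand": 0.085, "tx": -0.03, "ty": 0.028, "tz": 0, "twist": 0},
    {"hand": 0.085, "tx": -0.03, "ty": 0.028, "tz": 0, "twist": 0},
    {"hand": 0.085, "tx": -0.03, "ty": 0.028, "tz": 0, "twist": 0},
    {"hand": 0.085, "tx": -0.03, "ty": 0.028, "tz": 0, "twist": 0},
    {"hand": 0.085, "tx": -0.03, "ty": 0.028, "tz": 0, "twist": 0}
  ]
}}

```text
t: 2.6
position: [0.5661, -0.1541, 0.222]
ee_rot: [[0.248, 0.969, -0.014], [0.969, -0.249, -0.006], [-0.009, -0.012, -1.0]]
contact_force: [0.9, 1.2, -0.1]
gripper_width: 0.0851
```

```bash
python3 -c "
from h import *
to([.597,-.2905,.15],-14.5)"
```

```text
t 2.6 pos [ 0.5661 -0.1541  0.222 ] yaw -14.4 tool shift mm [-123.7   64.7   72.4] twist 0.1 tilt z [-0.0141 -0.0059 -0.9999] F [ 0.9  1.2 -0.1] w 0.0851 J [-15.  29.  36. 100. -19.  58.  13.]
```

Request:
{"name": "send_rows", "arguments": {
  "increments": [
    {"hand": 0.085, "tx": -0.03, "ty": 0.016, "tz": 0, "twist": 0},
    {"hand": 0.085, "tx": -0.03, "ty": 0.016, "tz": 0.01, "twist": 0},
    {"hand": 0.085, "tx": -0.03, "ty": 0.016, "tz": 0.015, "twist": 0},
    {"hand": 0.085, "tx": -0.02, "ty": 0.01, "tz": 0.015, "twist": 0},
    {"hand": 0.085, "tx": -0.01, "ty": 0.004, "tz": 0.015, "twist": 0},
    {"hand": 0.085, "tx": 0, "ty": 0, "tz": 0.01, "twist": 0},
    {"hand": 0.085, "tx": 0, "ty": 0, "tz": 0, "twist": 0}
  ]
}}

```text
t: 3.18
position: [0.5965, -0.3035, 0.1521]
ee_rot: [[0.257, 0.966, -0.015], [0.966, -0.257, -0.011], [-0.015, -0.012, -1.0]]
contact_force: [-0.5, 0.4, -0.6]
gripper_width: 0.0852
```

```bash
python3 -c "
from h import *
to([.597,-.2905,.12],-14.5)
c=snap('top','top2.png');c=snap('scene','scene2.png')"
```

```text
t 3.18 pos [ 0.5965 -0.3035  0.1521] yaw -14.9 tool shift mm [13.2 -2.5 31.9] twist -0.4 tilt z [-0.0153 -0.0112 -0.9998] F [-0.5  0.4 -0.6] w 0.0852 J [  2.  42.  33.  89. -24.  57.  26.]
```

View pics/scene2.png

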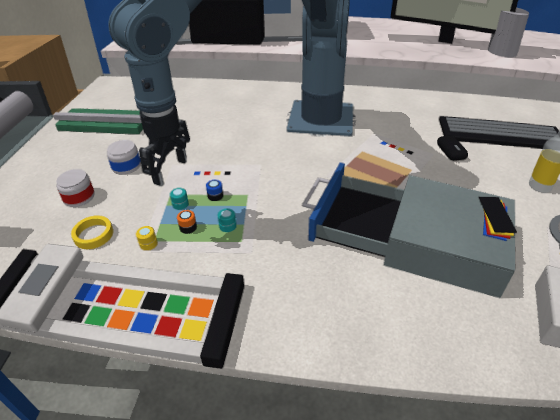

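```bash
python3 -c "
from h import *
for n in('scene','top'):
    c=load(n+'2.png')
    s=state();R=s['ee_rot']
    print(n,proj(c,s['position']),proj(c,s['position']+R[:,1]*.043),proj(c,s['position']-R[:,1]*.043))
o=cv2.resize(load('top2.png')['pixels'][130:290,290:460],None,fx=3.4,fy=3.4);cv2.imwrite('pics/crop4.png',o)
"
```

```text
scene (np.float64(171.46922779221623), np.float64(177.64421680445506)) (np.float64(160.55743371864727), np.float64(188.62737506792976)) (np.float64(181.78581293827247), np.float64(167.30475533131818))
top (np.float64(396.8488365443391), np.float64(182.4185074340135)) (np.float64(399.46234245182825), np.float64(164.81312337784703)) (np.float64(394.14703701894587), np.float64(200.44142492698816))
```

View pics/crop4.png

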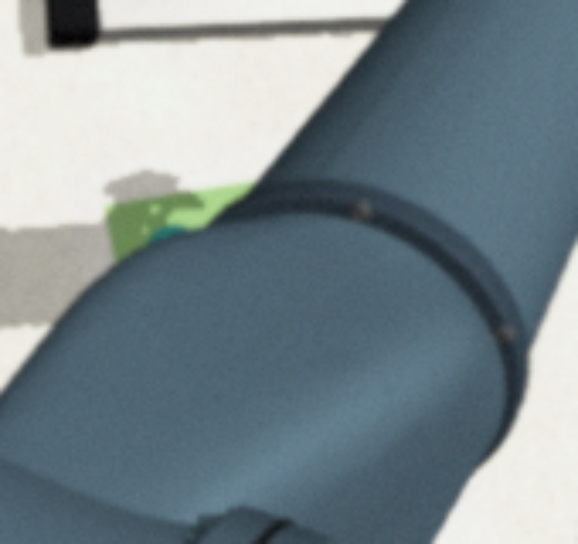

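Request:
{"name": "send_rows", "arguments": {
  "increments": [
    {"hand": 0.085, "tx": 0.007, "ty": -0.001, "tz": 0.01, "twist": 0},
    {"hand": 0.085, "tx": 0.005, "ty": -0.001, "tz": 0.015, "twist": 0},
    {"hand": 0.085, "tx": 0, "ty": 0, "tz": 0.015, "twist": 0},
    {"hand": 0.085, "tx": 0, "ty": 0, "tz": 0.015, "twist": 0},
    {"hand": 0.085, "tx": 0, "ty": 0, "tz": 0.01, "twist": 0},
    {"hand": 0.085, "tx": 0, "ty": 0, "tz": 0, "twist": 0},
    {"hand": 0.085, "tx": 0, "ty": 0, "tz": 0, "twist": 0}
  ]
}}

```text
t: 3.87
position: [0.6051, -0.2778, 0.091]
ee_rot: [[0.242, 0.97, -0.002], [0.97, -0.242, -0.008], [-0.008, -0.0, -1.0]]
contact_force: [-0.8, -0.4, 0.3]
gripper_width: 0.0848
```

```bash
python3 -c "
from h import *
to([.597,-.2905,.010],-14.5)"
```

```text
t 3.87 pos [ 0.6051 -0.2778  0.091 ] yaw -14.0 tool shift mm [-13.6  -4.7  81.1] twist 0.5 tilt z [-0.0022 -0.0079 -1.    ] F [-0.8 -0.4  0.3] w 0.0848 J [  1.  45.  30.  92. -27.  50.  27.]
```

Request:
{"name": "send_rows", "arguments": {
  "increments": [
    {"hand": 0.085, "tx": -0.013, "ty": -0.004, "tz": 0, "twist": 0},
    {"hand": 0.085, "tx": 0, "ty": 0, "tz": 0, "twist": 0},
    {"hand": 0.085, "tx": 0, "ty": 0, "tz": 0, "twist": 0}
  ]
}}

```text
t: 4.12
position: [0.599, -0.2895, 0.0933]
ee_rot: [[0.24, 0.971, 0.001], [0.971, -0.24, -0.008], [-0.008, 0.003, -1.0]]
contact_force: [-0.1, 0.6, -0.2]
gripper_width: 0.0853
```

```bash
python3 -c "
from h import *
to([.597,-.2905,.010],-14.5)"
```

```text
t 4.12 pos [ 0.599  -0.2895  0.0933] yaw -13.9 tool shift mm [-0.8 -1.9 83.3] twist 0.6 tilt z [ 6.0e-04 -8.5e-03 -1.0e+00] F [-0.1  0.6 -0.2] w 0.0853 J [  2.  45.  30.  92. -27.  50.  28.]
```

Request:
{"name": "send_rows", "arguments": {
  "increments": [
    {"hand": 0.085, "tx": -0.0005, "ty": -0.001, "tz": 0.012, "twist": 0},
    {"hand": 0.085, "tx": 0, "ty": -0.001, "tz": 0.012, "twist": 0},
    {"hand": 0.085, "tx": 0, "ty": 0, "tz": 0.012, "twist": 0},
    {"hand": 0.085, "tx": 0, "ty": 0, "tz": 0.012, "twist": 0},
    {"hand": 0.085, "tx": 0, "ty": 0, "tz": 0.01, "twist": 0},
    {"hand": 0.085, "tx": 0, "ty": 0, "tz": 0, "twist": 0},
    {"hand": 0.085, "tx": 0, "ty": 0, "tz": 0, "twist": 0}
  ]
}}

```text
t: 4.7
position: [0.5959, -0.2915, 0.0289]
ee_rot: [[0.242, 0.97, 0.001], [0.97, -0.242, -0.009], [-0.008, 0.003, -1.0]]
contact_force: [0.1, 0.3, 1.2]
gripper_width: 0.0851
```

```bash
python3 -c "
from h import *
to([.597,-.2905,.010],-14.5)"
```

```text
t 4.7 pos [ 0.5959 -0.2915  0.0289] yaw -14.0 tool shift mm [ 1.4  0.7 18.9] twist 0.5 tilt z [ 6.0e-04 -8.8e-03 -1.0e+00] F [0.1 0.3 1.2] w 0.0851 J [  4.  50.  27.  93. -29.  44.  30.]
```

Request:
{"name": "send_rows", "arguments": {
  "increments": [
    {"hand": 0.085, "tx": 0.001, "ty": 0, "tz": 0.009, "twist": 0},
    {"hand": 0.085, "tx": 0, "ty": 0, "tz": 0.008, "twist": 0},
    {"hand": 0.085, "tx": 0, "ty": 0, "tz": 0, "twist": 0},
    {"hand": 0.085, "tx": 0, "ty": 0, "tz": 0, "twist": 0}
  ]
}}

```text
t: 5.03
position: [0.5965, -0.2904, 0.0101]
ee_rot: [[0.242, 0.97, 0.001], [0.97, -0.242, -0.009], [-0.008, 0.003, -1.0]]
contact_force: [0.3, -0.2, 0.7]
gripper_width: 0.0848
```

```bash
python3 -c "
from h import *
to([.597,-.2905,.010],-14.5);c=snap('scene','scene3.png')
cv2.imwrite('pics/crop5.png',cv2.resize(c['pixels'][110:260,110:260],None,fx=4,fy=4))"
```

```text
t 5.03 pos [ 0.5965 -0.2904  0.0101] yaw -14.0 tool shift mm [0.1 0.5 0.1] twist 0.5 tilt z [ 6.0e-04 -8.9e-03 -1.0e+00] F [ 0.3 -0.2  0.7] w 0.0848 J [  4.  51.  26.  93. -30.  42.  31.]
```

View pics/crop5.png

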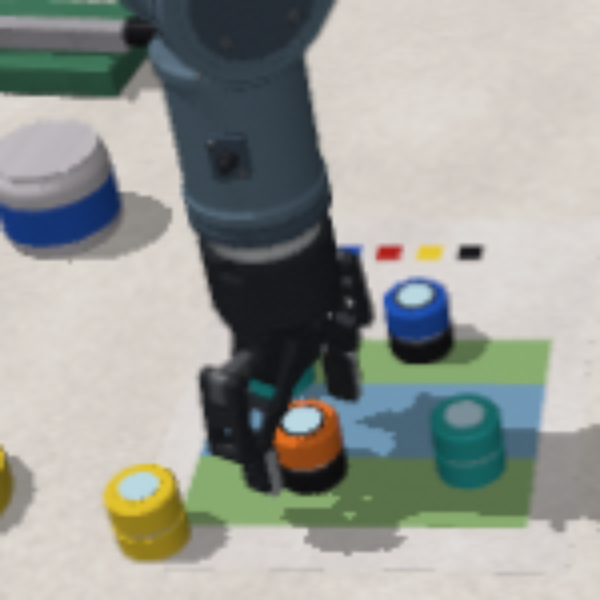

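The fingers stand on either side of the orange loupe, at crop (265,470) and (345,375), with the loupe at (310,440). I'll close the gripper.

Request:
{"name": "send_rows", "arguments": {
  "grip_force": 40,
  "increments": [
    {"hand": 0.03, "tx": 0, "ty": 0, "tz": 0, "twist": 0},
    {"hand": 0.03, "tx": 0, "ty": 0, "tz": 0, "twist": 0},
    {"hand": 0.03, "tx": 0, "ty": 0, "tz": 0, "twist": 0},
    {"hand": 0.03, "tx": 0, "ty": 0, "tz": 0, "twist": 0},
    {"hand": 0.03, "tx": 0, "ty": 0, "tz": 0, "twist": 0},
    {"hand": 0.03, "tx": 0, "ty": 0, "tz": 0, "twist": 0},
    {"hand": 0.03, "tx": 0, "ty": 0, "tz": 0, "twist": 0},
    {"hand": 0.03, "tx": 0, "ty": 0, "tz": 0, "twist": 0}
  ]
}}

```text
t: 5.75
position: [0.5975, -0.2909, 0.0119]
ee_rot: [[0.242, 0.97, 0.003], [0.97, -0.242, -0.01], [-0.009, 0.005, -1.0]]
contact_force: [0.0, 0.7, -0.9]
gripper_width: 0.0429
```

```bash
python3 -c "
from h import *
to([.597,-.2905,.010],-14.5)"
```

```text
t 5.75 pos [ 0.5975 -0.2909  0.0119] yaw -14.0 tool shift mm [ 0.3 -0.6  1.9] twist 0.5 tilt z [ 0.003  -0.0097 -0.9999] F [ 0.   0.7 -0.9] w 0.0429 J [  4.  51.  26.  93. -30.  43.  31.]
```

Request:
{"name": "send_rows", "arguments": {
  "increments": [
    {"hand": 0.03, "tx": 0, "ty": 0, "tz": -0.01, "twist": 0},
    {"hand": 0.03, "tx": 0, "ty": 0, "tz": -0.02, "twist": 0},
    {"hand": 0.03, "tx": 0, "ty": 0, "tz": -0.02, "twist": 0},
    {"hand": 0.03, "tx": 0, "ty": 0, "tz": -0.02, "twist": 0},
    {"hand": 0.03, "tx": 0, "ty": 0, "tz": -0.02, "twist": 0},
    {"hand": 0.03, "tx": 0, "ty": 0, "tz": -0.02, "twist": 0},
    {"hand": 0.03, "tx": 0, "ty": 0, "tz": -0.01, "twist": 0},
    {"hand": 0.03, "tx": 0, "ty": 0, "tz": 0, "twist": 0},
    {"hand": 0.03, "tx": 0, "ty": 0, "tz": 0, "twist": 0}
  ]
}}

```text
t: 6.5
position: [0.5956, -0.2893, 0.1398]
ee_rot: [[0.243, 0.97, 0.001], [0.97, -0.243, -0.008], [-0.008, 0.003, -1.0]]
contact_force: [-0.1, 0.0, -2.0]
gripper_width: 0.0429
```

```bash
python3 -c "
from h import *
to([.521,.124,.14],-14.7);c=snap('scene','scene4.png')"
```

```text
t 6.5 pos [ 0.5956 -0.2893  0.1398] yaw -14.0 tool shift mm [ 382.8 -172.7   -3.8] twist 0.7 tilt z [ 8.0e-04 -8.5e-03 -1.0e+00] F [-0.1  0.  -2. ] w 0.0429 J [  1.  41.  32.  92. -25.  54.  27.]
```

View pics/scene4.png

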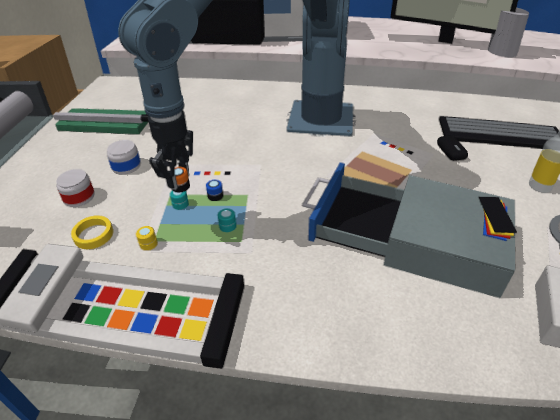

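The loupe is held at (181,178), and the others stand where they were. I'll carry it to the drawer.

Request:
{"name": "send_rows", "arguments": {
  "increments": [
    {"hand": 0.03, "tx": 0.012, "ty": -0.005, "tz": -0.003, "twist": 0},
    {"hand": 0.03, "tx": 0.024, "ty": -0.011, "tz": -0.003, "twist": 0},
    {"hand": 0.03, "tx": 0.03, "ty": -0.0135, "tz": 0, "twist": 0},
    {"hand": 0.03, "tx": 0.03, "ty": -0.0135, "tz": 0, "twist": 0},
    {"hand": 0.03, "tx": 0.03, "ty": -0.0135, "tz": 0, "twist": 0},
    {"hand": 0.03, "tx": 0.03, "ty": -0.0135, "tz": 0, "twist": 0},
    {"hand": 0.03, "tx": 0.03, "ty": -0.0135, "tz": 0, "twist": 0},
    {"hand": 0.03, "tx": 0.03, "ty": -0.0135, "tz": 0, "twist": 0},
    {"hand": 0.03, "tx": 0.02, "ty": -0.01, "tz": 0, "twist": 0},
    {"hand": 0.03, "tx": 0.012, "ty": -0.005, "tz": 0, "twist": 0}
  ]
}}

```text
t: 7.38
position: [0.534, -0.0054, 0.1326]
ee_rot: [[0.246, 0.969, -0.02], [0.969, -0.246, -0.008], [-0.012, -0.017, -1.0]]
contact_force: [0.0, -0.2, -2.5]
gripper_width: 0.0428
```

```bash
python3 -c "
from h import *
to([.521,.124,.14],-14.7)"
```

```text
t 7.38 pos [ 0.534  -0.0054  0.1326] yaw -14.3 tool shift mm [122.1 -44.7  -8.1] twist 0.4 tilt z [-0.0197 -0.0079 -0.9998] F [ 0.  -0.2 -2.5] w 0.0428 J [-30.  31.  33. 111. -23.  46.   2.]
```

Request:
{"name": "send_rows", "arguments": {
  "increments": [
    {"hand": 0.03, "tx": 0.02, "ty": -0.007, "tz": -0.008, "twist": 0},
    {"hand": 0.03, "tx": 0.025, "ty": -0.009, "tz": -0.003, "twist": 0},
    {"hand": 0.03, "tx": 0.025, "ty": -0.009, "tz": 0, "twist": 0},
    {"hand": 0.03, "tx": 0.015, "ty": -0.007, "tz": 0, "twist": 0},
    {"hand": 0.03, "tx": 0.01, "ty": -0.005, "tz": 0, "twist": 0},
    {"hand": 0.03, "tx": 0, "ty": 0, "tz": 0, "twist": 0},
    {"hand": 0.03, "tx": 0, "ty": 0, "tz": 0, "twist": 0}
  ]
}}

```text
t: 7.97
position: [0.5094, 0.1118, 0.1367]
ee_rot: [[0.232, 0.972, -0.036], [0.972, -0.233, -0.008], [-0.016, -0.033, -0.999]]
contact_force: [-0.9, -0.4, -1.3]
gripper_width: 0.043
```

```bash
python3 -c "
from h import *
to([.521,.124,.14],-14.7)"
```

```text
t 7.97 pos [0.5094 0.1118 0.1367] yaw -13.5 tool shift mm [14.5  8.3 -3.8] twist 1.2 tilt z [-0.0358 -0.0077 -0.9993] F [-0.9 -0.4 -1.3] w 0.043 J [-42.  30.  33. 112. -22.  47. -10.]
```

Request:
{"name": "send_rows", "arguments": {
  "increments": [
    {"hand": 0.03, "tx": 0.014, "ty": 0.008, "tz": 0, "twist": 0},
    {"hand": 0.03, "tx": 0, "ty": 0, "tz": 0, "twist": 0},
    {"hand": 0.03, "tx": 0, "ty": 0, "tz": 0, "twist": 0}
  ]
}}

```text
t: 8.22
position: [0.5187, 0.1214, 0.1349]
ee_rot: [[0.234, 0.971, -0.039], [0.972, -0.235, -0.01], [-0.019, -0.036, -0.999]]
contact_force: [0.3, -1.3, -1.2]
gripper_width: 0.0428
```

```bash
python3 -c "
from h import *
to([.521,.124,.03],-14.7);c=snap('scene','scene5.png')"
```

```text
t 8.22 pos [0.5187 0.1214 0.1349] yaw -13.6 tool shift mm [  5.    5.3 104.7] twist 1.1 tilt z [-0.0393 -0.0098 -0.9992] F [ 0.3 -1.3 -1.2] w 0.0428 J [-43.  32.  33. 110. -23.  48. -11.]
```

View pics/scene5.png

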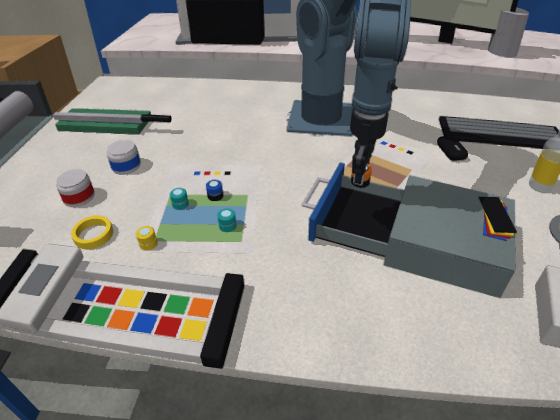

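The loupe at (361,174) hangs above the drawer and inside its walls. I'll lower it.

Request:
{"name": "send_rows", "arguments": {
  "increments": [
    {"hand": 0.03, "tx": 0.003, "ty": 0.003, "tz": 0.012, "twist": 1},
    {"hand": 0.03, "tx": 0, "ty": 0, "tz": 0.012, "twist": 0},
    {"hand": 0.03, "tx": 0, "ty": 0, "tz": 0.012, "twist": 0},
    {"hand": 0.03, "tx": 0, "ty": 0, "tz": 0.012, "twist": 0},
    {"hand": 0.03, "tx": 0, "ty": 0, "tz": 0.01, "twist": 0},
    {"hand": 0.03, "tx": 0, "ty": 0, "tz": 0, "twist": 0},
    {"hand": 0.03, "tx": 0, "ty": 0, "tz": 0, "twist": 0}
  ]
}}

```text
t: 8.85
position: [0.5184, 0.1179, 0.0716]
ee_rot: [[0.257, 0.966, -0.041], [0.966, -0.257, -0.012], [-0.022, -0.037, -0.999]]
contact_force: [1.4, -0.1, -0.5]
gripper_width: 0.0426
```

```bash
python3 -c "
from h import *
to([.521,.124,.03],-14.7)"
```

```text
t 8.85 pos [0.5184 0.1179 0.0716] yaw -14.9 tool shift mm [ 7.5  2.4 41.4] twist -0.2 tilt z [-0.0413 -0.0116 -0.9991] F [ 1.4 -0.1 -0.5] w 0.0426 J [-40.  37.  29. 111. -27.  41.  -9.]
```

Request:
{"name": "send_rows", "arguments": {
  "increments": [
    {"hand": 0.03, "tx": 0.005, "ty": 0.001, "tz": 0.01, "twist": 0},
    {"hand": 0.03, "tx": 0, "ty": 0, "tz": 0.01, "twist": 0},
    {"hand": 0.03, "tx": 0, "ty": 0, "tz": 0.01, "twist": 0},
    {"hand": 0.03, "tx": 0, "ty": 0, "tz": 0, "twist": 0},
    {"hand": 0.03, "tx": 0, "ty": 0, "tz": 0, "twist": 0}
  ]
}}

```text
t: 9.27
position: [0.5202, 0.1229, 0.0387]
ee_rot: [[0.256, 0.966, -0.04], [0.966, -0.257, -0.011], [-0.021, -0.036, -0.999]]
contact_force: [0.6, -0.4, -0.3]
gripper_width: 0.0429
```

```bash
python3 -c "
from h import *
to([.521,.124,.03],-14.7);c=snap('scene','scene6.png')
cv2.imwrite('pics/crop6.png',cv2.resize(c['pixels'][110:260,300:450],None,fx=4,fy=4))"
```

```text
t 9.27 pos [0.5202 0.1229 0.0387] yaw -14.9 tool shift mm [1.4 0.8 8.6] twist -0.2 tilt z [-0.0402 -0.011  -0.9991] F [ 0.6 -0.4 -0.3] w 0.0429 J [-38.  41.  27. 111. -29.  38.  -7.]
```

View pics/crop6.png

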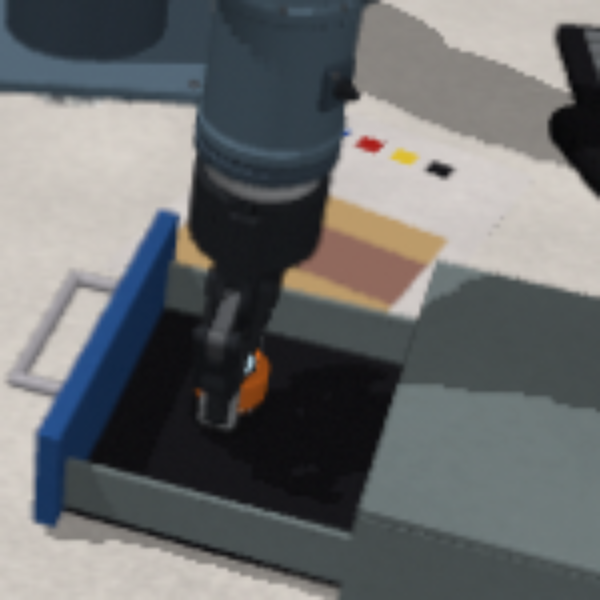

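The loupe is about 8 mm above the floor, mid-width, well clear of the panel. I'll lower the rest gently.

Request:
{"name": "send_rows", "arguments": {
  "increments": [
    {"hand": 0.03, "tx": 0.001, "ty": 0, "tz": 0.004, "twist": 0},
    {"hand": 0.03, "tx": 0, "ty": 0, "tz": 0.002, "twist": 0},
    {"hand": 0.03, "tx": 0, "ty": 0, "tz": 0, "twist": 0}
  ]
}}

```text
t: 9.57
position: [0.5206, 0.124, 0.0328]
ee_rot: [[0.256, 0.966, -0.039], [0.966, -0.257, -0.011], [-0.02, -0.035, -0.999]]
contact_force: [0.4, 0.2, -0.6]
gripper_width: 0.0431
```

Request:
{"name": "send_rows", "arguments": {
  "increments": [
    {"hand": 0.03, "tx": 0, "ty": 0, "tz": 0.002, "twist": 0},
    {"hand": 0.03, "tx": 0, "ty": 0, "tz": 0, "twist": 0}
  ]
}}

```text
t: 9.73
position: [0.5207, 0.1241, 0.0309]
ee_rot: [[0.256, 0.966, -0.039], [0.966, -0.256, -0.01], [-0.02, -0.035, -0.999]]
contact_force: [-0.7, -0.1, -1.5]
gripper_width: 0.0429
```

Request:
{"name": "send_rows", "arguments": {
  "increments": [
    {"hand": 0.03, "tx": 0, "ty": 0, "tz": 0.0015, "twist": 0},
    {"hand": 0.03, "tx": 0, "ty": 0, "tz": 0, "twist": 0}
  ]
}}

```text
t: 9.9
position: [0.5212, 0.1243, 0.0303]
ee_rot: [[0.256, 0.966, -0.038], [0.966, -0.257, -0.01], [-0.019, -0.034, -0.999]]
contact_force: [-1.0, -0.7, -1.5]
gripper_width: 0.0428
```

Request:
{"name": "send_rows", "arguments": {
  "increments": [
    {"hand": 0.03, "tx": 0, "ty": 0, "tz": 0.0015, "twist": 0},
    {"hand": 0.03, "tx": 0, "ty": 0, "tz": 0.001, "twist": 0}
  ]
}}

```text
t: 10.07
position: [0.5214, 0.1247, 0.03]
ee_rot: [[0.256, 0.966, -0.038], [0.966, -0.257, -0.007], [-0.017, -0.035, -0.999]]
contact_force: [-4.9, 0.4, 13.5]
gripper_width: 0.0431
```

The upward force is 13.5 N, so the loupe rests on the floor. I'll release it.

Request:
{"name": "send_rows", "arguments": {
  "increments": [
    {"hand": 0.05, "tx": 0, "ty": 0, "tz": 0, "twist": 0},
    {"hand": 0.06, "tx": 0, "ty": 0, "tz": 0, "twist": 0},
    {"hand": 0.075, "tx": 0, "ty": 0, "tz": 0, "twist": 0},
    {"hand": 0.08, "tx": 0, "ty": 0, "tz": 0, "twist": 0},
    {"hand": 0.08, "tx": 0, "ty": 0, "tz": 0, "twist": 0},
    {"hand": 0.08, "tx": 0, "ty": 0, "tz": 0, "twist": 0}
  ]
}}

```text
t: 10.57
position: [0.5223, 0.1247, 0.0305]
ee_rot: [[0.257, 0.966, -0.036], [0.966, -0.257, -0.007], [-0.016, -0.033, -0.999]]
contact_force: [0.2, 0.6, -0.1]
gripper_width: 0.0796
```

```bash
python3 -c "
from h import *
to([.521,.124,.2],-14.7)"
```

```text
t 10.57 pos [0.5223 0.1247 0.0305] yaw -14.9 tool shift mm [  -3.7   -6.7 -169.4] twist -0.2 tilt z [-0.0361 -0.0068 -0.9993] F [ 0.2  0.6 -0.1] w 0.0796 J [-38.  41.  26. 111. -30.  37.  -7.]
```

Request:
{"name": "send_rows", "arguments": {
  "increments": [
    {"hand": 0.08, "tx": 0, "ty": 0, "tz": -0.01, "twist": 0},
    {"hand": 0.08, "tx": 0, "ty": 0, "tz": -0.015, "twist": 0},
    {"hand": 0.08, "tx": 0, "ty": 0, "tz": -0.02, "twist": 0},
    {"hand": 0.08, "tx": 0, "ty": 0, "tz": -0.025, "twist": 0},
    {"hand": 0.08, "tx": 0, "ty": 0, "tz": -0.025, "twist": 0},
    {"hand": 0.08, "tx": 0, "ty": 0, "tz": -0.025, "twist": 0},
    {"hand": 0.08, "tx": 0, "ty": 0, "tz": -0.015, "twist": 0},
    {"hand": 0.08, "tx": 0, "ty": 0, "tz": -0.01, "twist": 0},
    {"hand": 0.08, "tx": 0, "ty": 0, "tz": 0, "twist": 0}
  ]
}}

```text
t: 11.32
position: [0.5268, 0.1245, 0.1852]
ee_rot: [[0.259, 0.965, -0.039], [0.966, -0.259, -0.008], [-0.018, -0.035, -0.999]]
contact_force: [0.0, -0.2, -0.3]
gripper_width: 0.0804
```

```bash
python3 -c "
from h import *
to([.521,.124,.2],-14.7);c=snap('scene','scene7.png')
cv2.imwrite('pics/crop7.png',cv2.resize(c['pixels'][110:260,300:450],None,fx=4,fy=4))"
```

```text
t 11.32 pos [0.5268 0.1245 0.1852] yaw -15.0 tool shift mm [ -2.2  -6.  -14.5] twist -0.3 tilt z [-0.0387 -0.008  -0.9992] F [ 0.  -0.2 -0.3] w 0.0804 J [-45.  28.  36. 107. -20.  54. -15.]
```

View pics/crop7.png

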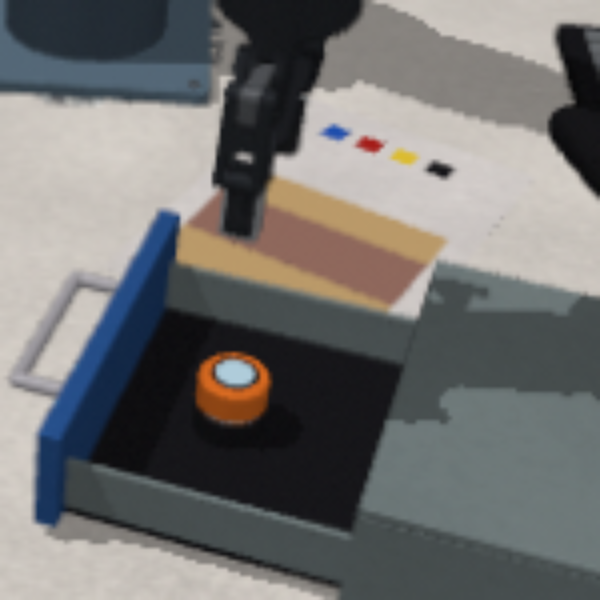

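The loupe stands upright in the drawer at crop (233,385), with the gripper clear of it. I'll go back in front of the handle with the fingers closing.

Request:
{"name": "send_rows", "arguments": {
  "increments": [
    {"hand": 0.08, "tx": -0.015, "ty": 0, "tz": 0, "twist": 0},
    {"hand": 0.0, "tx": -0.025, "ty": 0, "tz": 0, "twist": 0},
    {"hand": 0.0, "tx": -0.025, "ty": -0.001, "tz": 0, "twist": 0},
    {"hand": 0.0, "tx": -0.025, "ty": -0.001, "tz": 0, "twist": 0},
    {"hand": 0.0, "tx": -0.025, "ty": -0.001, "tz": 0, "twist": 0},
    {"hand": 0.0, "tx": -0.025, "ty": -0.001, "tz": 0, "twist": 0},
    {"hand": 0.0, "tx": -0.02, "ty": 0, "tz": 0, "twist": 0},
    {"hand": 0.0, "tx": -0.015, "ty": 0, "tz": 0, "twist": 0},
    {"hand": 0.0, "tx": 0, "ty": 0, "tz": 0, "twist": 0},
    {"hand": 0.0, "tx": 0, "ty": 0, "tz": 0, "twist": 0}
  ]
}}

```text
t: 12.2
position: [0.4621, -0.0579, 0.1774]
ee_rot: [[0.26, 0.964, -0.061], [0.965, -0.261, -0.014], [-0.029, -0.055, -0.998]]
contact_force: [0.9, -0.6, 0.2]
gripper_width: -0.0
```

```bash
python3 -c "
from h import *
to([.467,-.08,.045],-14.7)"
```

```text
t 12.2 pos [ 0.4621 -0.0579  0.1774] yaw -15.2 tool shift mm [-16.2  17.9 132.2] twist -0.5 tilt z [-0.061  -0.0136 -0.998 ] F [ 0.9 -0.6  0.2] w -0.0 J [-30.  23.  39. 117. -17.  50.   3.]
```

Request:
{"name": "send_rows", "arguments": {
  "increments": [
    {"hand": 0.0, "tx": -0.013, "ty": 0.009, "tz": 0.01, "twist": 0},
    {"hand": 0.0, "tx": 0, "ty": 0, "tz": 0.015, "twist": 0},
    {"hand": 0.0, "tx": 0, "ty": 0, "tz": 0.02, "twist": 0},
    {"hand": 0.0, "tx": 0, "ty": 0, "tz": 0.02, "twist": 0},
    {"hand": 0.0, "tx": 0, "ty": 0, "tz": 0.02, "twist": 0},
    {"hand": 0.0, "tx": 0, "ty": 0, "tz": 0.01, "twist": 0},
    {"hand": 0.0, "tx": 0, "ty": 0, "tz": 0, "twist": 0},
    {"hand": 0.0, "tx": 0, "ty": 0, "tz": 0, "twist": 0}
  ]
}}

```text
t: 12.87
position: [0.4595, -0.0699, 0.0748]
ee_rot: [[0.253, 0.965, -0.067], [0.967, -0.255, -0.012], [-0.029, -0.062, -0.998]]
contact_force: [1.0, -0.2, 0.7]
gripper_width: 0.0002
```

```bash
python3 -c "
from h import *
to([.467,-.08,.045],-14.7)"
```

```text
t 12.87 pos [ 0.4595 -0.0699  0.0748] yaw -14.8 tool shift mm [-7.  11.7 29.4] twist -0.1 tilt z [-0.0673 -0.0123 -0.9977] F [ 1.  -0.2  0.7] w 0.0002 J [-22.  33.  32. 120. -26.  38.  12.]
```

Request:
{"name": "send_rows", "arguments": {
  "increments": [
    {"hand": 0.0, "tx": 0, "ty": 0.01, "tz": 0.014, "twist": 0},
    {"hand": 0.0, "tx": 0, "ty": 0, "tz": 0.012, "twist": 0},
    {"hand": 0.0, "tx": 0, "ty": 0, "tz": 0, "twist": 0},
    {"hand": 0.0, "tx": 0, "ty": 0, "tz": 0, "twist": 0}
  ]
}}

```text
t: 13.2
position: [0.4693, -0.0717, 0.0495]
ee_rot: [[0.252, 0.966, -0.064], [0.967, -0.253, -0.012], [-0.028, -0.059, -0.998]]
contact_force: [-1.2, -0.2, 0.5]
gripper_width: -0.0001
```

```bash
python3 -c "
from h import *
to([.485,-.01,.045],-14.7);c=snap('scene','scene8.png')
cv2.imwrite('pics/crop8.png',cv2.resize(c['pixels'][110:260,260:460],None,fx=4,fy=4))"
```

```text
t 13.2 pos [ 0.4693 -0.0717  0.0495] yaw -14.7 tool shift mm [63.7 -0.1  2.7] twist 0.0 tilt z [-0.0642 -0.0118 -0.9979] F [-1.2 -0.2  0.5] w -0.0001 J [-20.  36.  29. 119. -28.  35.  14.]
```

View pics/crop8.png

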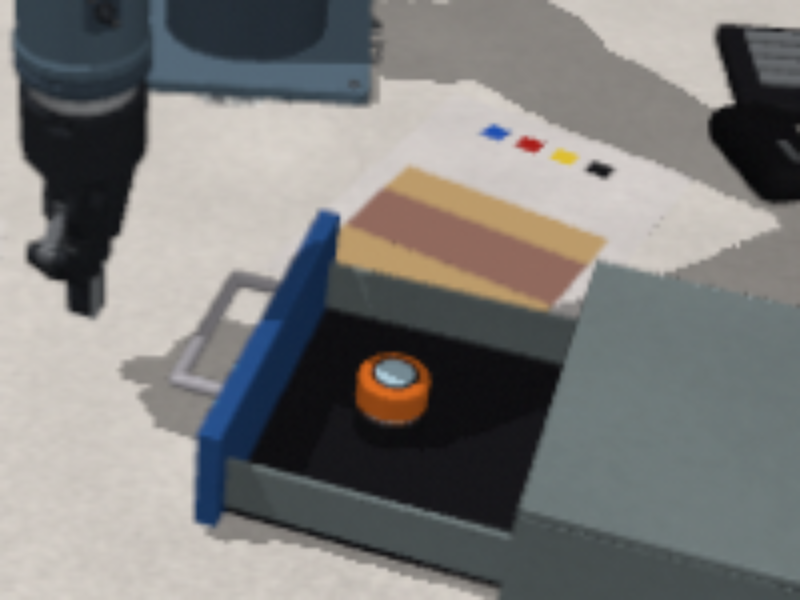

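Request:
{"name": "send_rows", "arguments": {
  "increments": [
    {"hand": 0.0, "tx": 0.008, "ty": 0, "tz": 0.003, "twist": 0},
    {"hand": 0.0, "tx": 0.008, "ty": 0, "tz": 0.001, "twist": 0},
    {"hand": 0.0, "tx": 0.008, "ty": 0, "tz": 0, "twist": 0},
    {"hand": 0.0, "tx": 0.006, "ty": 0, "tz": 0, "twist": 0},
    {"hand": 0.0, "tx": 0.005, "ty": 0, "tz": 0, "twist": 0},
    {"hand": 0.0, "tx": 0.004, "ty": 0, "tz": 0, "twist": 0},
    {"hand": 0.0, "tx": 0.004, "ty": 0, "tz": 0, "twist": 0},
    {"hand": 0.0, "tx": 0.004, "ty": 0, "tz": 0, "twist": 0}
  ]
}}

```text
t: 13.92
position: [0.4825, -0.0203, 0.0461]
ee_rot: [[0.25, 0.966, -0.061], [0.968, -0.252, -0.011], [-0.026, -0.057, -0.998]]
contact_force: [-0.5, -0.3, 0.1]
gripper_width: -0.0001
```

```bash
python3 -c "
from h import *
to([.528,.154,.047],-14.7)"
```

```text
t 13.92 pos [ 0.4825 -0.0203  0.0461] yaw -14.6 tool shift mm [ 1.8e+02  1.0e-01 -5.5e+00] twist 0.1 tilt z [-0.0614 -0.0105 -0.9981] F [-0.5 -0.3  0.1] w -0.0001 J [-26.  37.  29. 118. -29.  36.   9.]
```

Request:
{"name": "send_rows", "arguments": {
  "increments": [
    {"hand": 0.0, "tx": 0.004, "ty": 0, "tz": -0.001, "twist": 0},
    {"hand": 0.0, "tx": 0.004, "ty": 0, "tz": 0, "twist": 0},
    {"hand": 0.0, "tx": 0.004, "ty": 0, "tz": 0, "twist": 0},
    {"hand": 0.0, "tx": 0.006, "ty": 0, "tz": 0, "twist": 0},
    {"hand": 0.0, "tx": 0.006, "ty": 0, "tz": 0, "twist": 0},
    {"hand": 0.0, "tx": 0.006, "ty": 0, "tz": 0, "twist": 0},
    {"hand": 0.0, "tx": 0.006, "ty": 0, "tz": 0, "twist": 0},
    {"hand": 0.0, "tx": 0.006, "ty": 0, "tz": 0, "twist": 0},
    {"hand": 0.0, "tx": 0.006, "ty": 0, "tz": 0, "twist": 0},
    {"hand": 0.0, "tx": 0.006, "ty": 0, "tz": 0, "twist": 0}
  ]
}}

```text
t: 14.75
position: [0.497, 0.035, 0.0459]
ee_rot: [[0.253, 0.965, -0.062], [0.967, -0.254, -0.013], [-0.028, -0.057, -0.998]]
contact_force: [-0.9, -1.6, 1.6]
gripper_width: -0.0004
```

```bash
python3 -c "
from h import *
to([.528,.154,.047],-14.7);c=snap('scene','scene9.png')
cv2.imwrite('pics/crop9.png',cv2.resize(c['pixels'][110:260,260:460],None,fx=4,fy=4))"
```

```text
t 14.75 pos [0.497  0.035  0.0459] yaw -14.8 tool shift mm [122.9  -0.4  -4.5] twist -0.1 tilt z [-0.0619 -0.0126 -0.998 ] F [-0.9 -1.6  1.6] w -0.0004 J [-32.  38.  29. 116. -30.  37.   3.]
```

View pics/crop9.png

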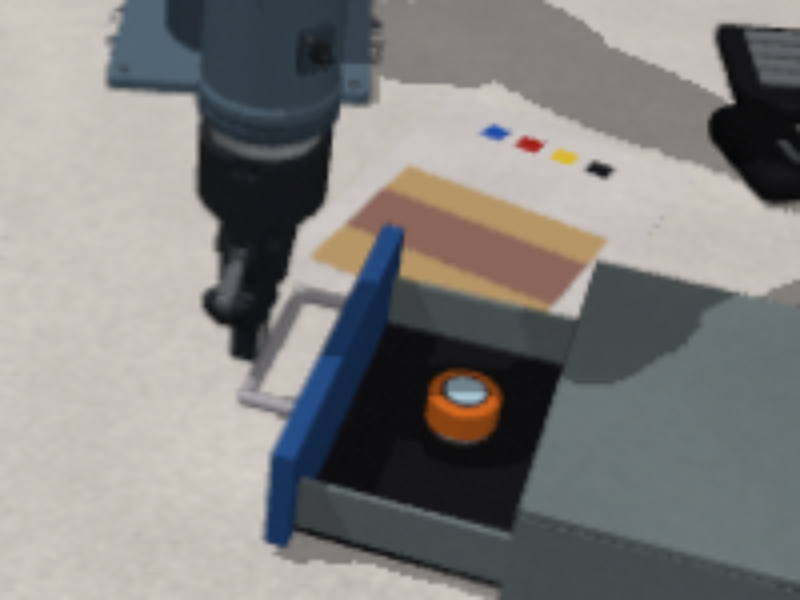

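The drawer is moving and the loupe is riding upright in it. The fingers bear on the bar near its middle, at crop (255,350).

Request:
{"name": "send_rows", "arguments": {
  "increments": [
    {"hand": 0.0, "tx": 0.006, "ty": 0, "tz": 0, "twist": 0},
    {"hand": 0.0, "tx": 0.006, "ty": 0, "tz": 0, "twist": 0},
    {"hand": 0.0, "tx": 0.006, "ty": 0, "tz": 0, "twist": 0},
    {"hand": 0.0, "tx": 0.006, "ty": 0, "tz": 0, "twist": 0},
    {"hand": 0.0, "tx": 0.006, "ty": 0, "tz": 0, "twist": 0},
    {"hand": 0.0, "tx": 0.006, "ty": 0, "tz": 0, "twist": 0},
    {"hand": 0.0, "tx": 0.006, "ty": 0, "tz": 0, "twist": 0},
    {"hand": 0.0, "tx": 0.006, "ty": 0, "tz": 0, "twist": 0},
    {"hand": 0.0, "tx": 0.006, "ty": 0, "tz": 0, "twist": 0},
    {"hand": 0.0, "tx": 0.006, "ty": 0, "tz": 0, "twist": 0}
  ]
}}

```text
t: 15.63
position: [0.5139, 0.1, 0.044]
ee_rot: [[0.252, 0.966, -0.062], [0.967, -0.254, -0.012], [-0.028, -0.057, -0.998]]
contact_force: [-1.0, -0.7, 1.4]
gripper_width: -0.0001
```

```bash
python3 -c "
from h import *
to([.528,.154,.047],-14.7);c=snap('scene','scene10.png')
cv2.imwrite('pics/crop10.png',cv2.resize(c['pixels'][110:260,260:460],None,fx=4,fy=4))"
```

```text
t 15.63 pos [0.5139 0.1    0.044 ] yaw -14.7 tool shift mm [55.7 -0.2 -4.5] twist -0.0 tilt z [-0.0618 -0.0123 -0.998 ] F [-1.  -0.7  1.4] w -0.0001 J [-38.  40.  29. 112. -30.  39.  -4.]
```

View pics/crop10.png

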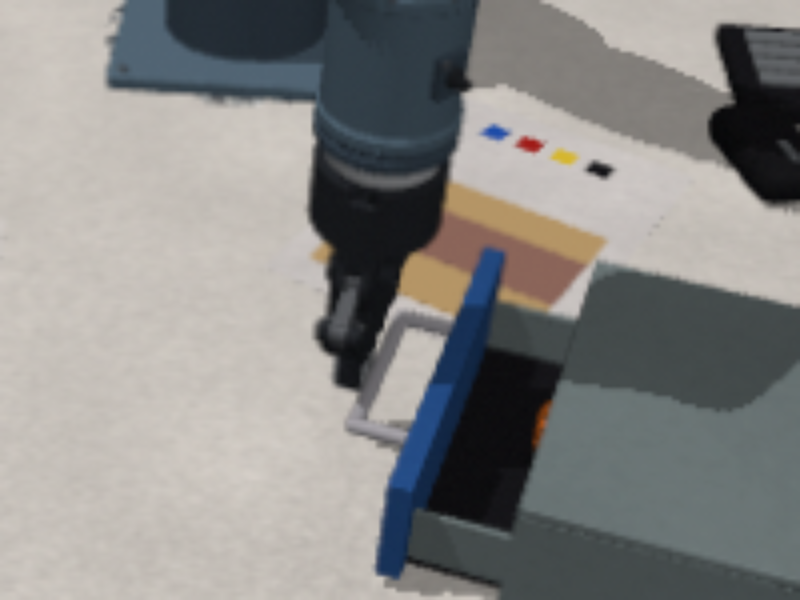

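Request:
{"name": "send_rows", "arguments": {
  "increments": [
    {"hand": 0.0, "tx": 0.006, "ty": 0, "tz": -0.001, "twist": 0},
    {"hand": 0.0, "tx": 0.006, "ty": 0, "tz": -0.001, "twist": 0},
    {"hand": 0.0, "tx": 0.006, "ty": 0, "tz": 0, "twist": 0},
    {"hand": 0.0, "tx": 0.006, "ty": 0, "tz": 0, "twist": 0},
    {"hand": 0.0, "tx": 0.005, "ty": 0, "tz": 0, "twist": 0},
    {"hand": 0.0, "tx": 0.004, "ty": 0, "tz": 0, "twist": 0},
    {"hand": 0.0, "tx": 0.004, "ty": 0, "tz": 0, "twist": 0},
    {"hand": 0.0, "tx": 0.003, "ty": 0, "tz": 0, "twist": 0}
  ]
}}

```text
t: 16.35
position: [0.5249, 0.1445, 0.0447]
ee_rot: [[0.251, 0.966, -0.062], [0.968, -0.252, -0.012], [-0.027, -0.058, -0.998]]
contact_force: [-0.0, -1.5, 1.0]
gripper_width: 0.0
```

```bash
python3 -c "
from h import *
to([.528,.154,.047],-14.7)"
```

```text
t 16.35 pos [0.5249 0.1445 0.0447] yaw -14.6 tool shift mm [ 9.9  0.5 -2.6] twist 0.1 tilt z [-0.0625 -0.0116 -0.998 ] F [-0.  -1.5  1. ] w 0.0 J [-41.  42.  29. 109. -30.  41.  -8.]
```

Request:
{"name": "send_rows", "arguments": {
  "increments": [
    {"hand": 0.0, "tx": 0.003, "ty": 0, "tz": -0.001, "twist": 0},
    {"hand": 0.0, "tx": 0.003, "ty": 0, "tz": 0, "twist": 0},
    {"hand": 0.0, "tx": 0.003, "ty": 0, "tz": 0, "twist": 0},
    {"hand": 0.0, "tx": 0.003, "ty": 0, "tz": 0, "twist": 0}
  ]
}}

```text
t: 16.68
position: [0.5275, 0.155, 0.0453]
ee_rot: [[0.252, 0.966, -0.064], [0.967, -0.253, -0.014], [-0.03, -0.059, -0.998]]
contact_force: [-3.6, -11.1, 6.0]
gripper_width: 0.0001
```

Request:
{"name": "send_rows", "arguments": {
  "increments": [
    {"hand": 0.0, "tx": 0.003, "ty": 0, "tz": 0, "twist": 0},
    {"hand": 0.0, "tx": 0.003, "ty": 0, "tz": 0, "twist": 0}
  ]
}}

```text
t: 16.85
position: [0.5274, 0.1548, 0.0453]
ee_rot: [[0.255, 0.965, -0.068], [0.966, -0.257, -0.021], [-0.038, -0.061, -0.997]]
contact_force: [-3.8, -8.0, 6.8]
gripper_width: -0.0002
```

```bash
python3 -c "
from h import *
to([.528,.154,.047],-14.7);c=snap('scene','scene11.png')
cv2.imwrite('pics/crop11.png',cv2.resize(c['pixels'][110:260,260:460],None,fx=4,fy=4))"
```

```text
t 16.85 pos [0.5274 0.1548 0.0453] yaw -14.9 tool shift mm [-0.7  0.7 -1.7] twist -0.2 tilt z [-0.0684 -0.0215 -0.9974] F [-3.8 -8.   6.8] w -0.0002 J [-43.  42.  30. 108. -30.  43. -10.]
```

View pics/crop11.png

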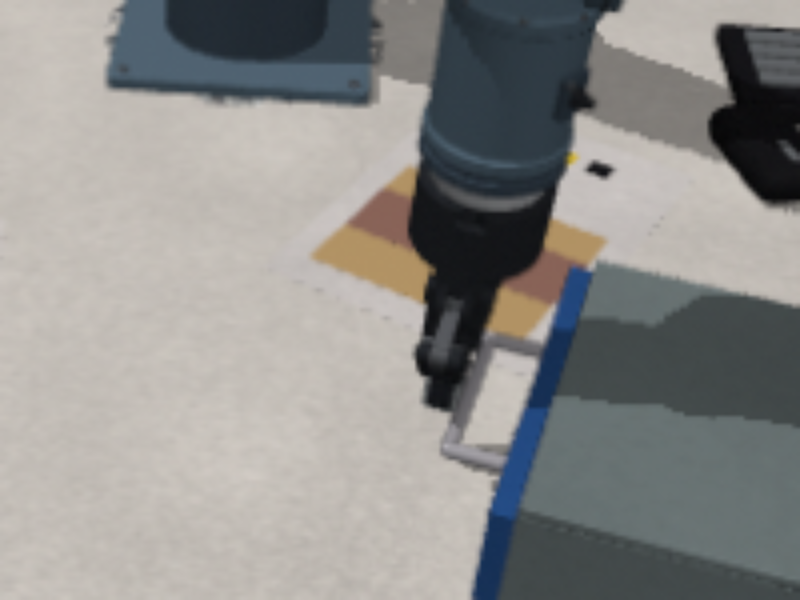

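The panel is flush with the casing, and the last two rows of pushing gained no travel, so it is at the end stop. I'll back off.

Request:
{"name": "send_rows", "arguments": {
  "increments": [
    {"hand": 0.0, "tx": -0.015, "ty": 0, "tz": 0, "twist": 0},
    {"hand": 0.0, "tx": -0.02, "ty": 0, "tz": 0, "twist": 0},
    {"hand": 0.0, "tx": -0.02, "ty": 0, "tz": -0.01, "twist": 0},
    {"hand": 0.0, "tx": -0.02, "ty": 0, "tz": -0.02, "twist": 0},
    {"hand": 0.0, "tx": -0.02, "ty": 0, "tz": -0.02, "twist": 0},
    {"hand": 0.0, "tx": -0.01, "ty": 0, "tz": -0.02, "twist": 0},
    {"hand": 0.0, "tx": 0, "ty": 0, "tz": -0.01, "twist": 0},
    {"hand": 0.0, "tx": 0, "ty": 0, "tz": 0, "twist": 0},
    {"hand": 0.0, "tx": 0, "ty": 0, "tz": 0, "twist": 0}
  ]
}}

```text
t: 17.65
position: [0.5035, 0.0495, 0.1311]
ee_rot: [[0.256, 0.964, -0.069], [0.966, -0.258, -0.019], [-0.036, -0.062, -0.997]]
contact_force: [0.8, 0.9, -0.3]
gripper_width: 0.0
```

```bash
python3 -c "
from h import *
to([.528,.154,.047],-14.7);c=snap('scene','scene12.png');snap('top','top12.png')"
```

```text
t 17.65 pos [0.5035 0.0495 0.1311] yaw -15.0 tool shift mm [110.2   1.9  80.3] twist -0.3 tilt z [-0.0691 -0.0187 -0.9974] F [ 0.8  0.9 -0.3] w 0.0 J [-38.  31.  36. 113. -23.  48.  -4.]
```

View pics/scene12.png

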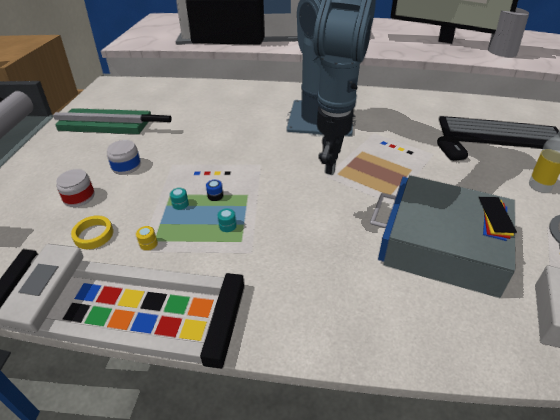

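View pics/top12.png

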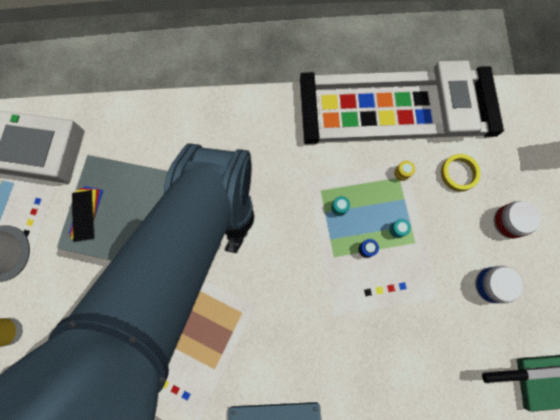

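```bash
python3 -c "
from h import *
c=load('scene12.png')
cv2.imwrite('pics/crop12.png',cv2.resize(c['pixels'][165:275,360:470],None,fx=5.4,fy=5.4,interpolation=2))"
```

```text
(no output)
```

View pics/crop12.png

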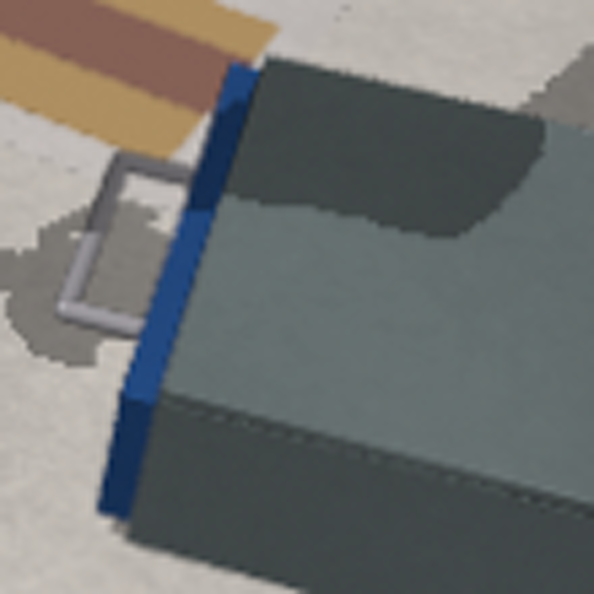

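The panel is flush with no visible gap. The blue loupe is still at (214,188) in the scene picture and (369,248) in the top one, and the arm touches nothing.

```bash
python3 -c "
from h import *
print(finish_job())"
```

```text
the job is handed in; nothing more can be done
None
```

The orange-topped loupe is in the drawer and the drawer is pushed shut. I handed the job in at about 17.7 s of the 48 s allowed.

- **Placing:** I lowered the loupe until the floor pushed back with about 13.5 N, then opened the gripper and lifted away. A picture showed it standing upright near mid-width, about 70 mm behind the front panel.
- **Shutting:** I pushed the bar handle with closed fingers. The loupe was still upright about a third of the way in. Later I could see only its edge, and once the drawer was shut I could not see it at all.
- **Last checks:** Two further push rows at about 9–12 N gained no travel, and the enlarged picture shows the panel flush against the casing. The blue-topped loupe and the turquoise and yellow look-alikes are at the same pixels as at the start. The gripper is clear of everything.
- **Off nominal:** The tool had tilted about 2° by the time I set the loupe down and about 4° during the push. I saw no effect from it, and no check failed.

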